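Lay the printing block down and push it up into the galley corner

ROBOT

A 6-joint arm with a two-finger parallel gripper is mounted at the origin on the work surface. World frame = base frame: x ahead of the robot, y to its left, z up, the work surface at z = 0. Lengths are in m, angles in rad, forces in N, time in s.
With the tool pointing down it reaches from about 0.3 to 0.875 m from the base axis. Payload 6.4 kg.
Tool frame: the origin (TCP) lies at the very end of the fingers, on their centre line; the grasp point (between the pads) lies 19 mm behind it (ctrl.hold_point_z is the distance from the TCP to the grasp point, in m); y points along the fingers, x is the direction in which the jaws open and shut, and the axes are right-handed (so a half turn about y gives the same grasp; the last joint's range is limited). The gripper opens to 85 mm and grips with 20 to 120 N. Pads are 22 mm wide; open, the fingers measure 114 mm over their backs; the gripper's body (76 mm by 85 mm) begins 54 mm behind the grasp point. The pads swing forward as they close: fully open they stand 13 mm farther back than shut.
Start: joints at [-1.461, 0.181, 1.607, -0, 1.354, -0.206], TCP at [0.179, -0.547, 0.231] pointing down, gripper open.
Joint ranges: [-2.99, 2.99], [-0.89, 2.07], [0.3, 2.58], [-1.14, 4.28], [0, 2.63], [-3.12, 3.12]. Speed limits (rad/s): [2.57, 2.57, 3.01, 3.14, 3.14, 3.14].

INTERFACE

Orientations are given as a unit quaternion [w, x, y, z].
In Python, from bench import ctrl, imaging gives the robot as it stands.
- The arm moves only by the shell command python3 -m jog 'ROWS'. ROWS is JSON, a list of rows, each a list of 3 entries, a list of its own where there are three numbers: the shift along the tool's x, y, z in cm, then the turn, a rotation vector about the tool's x, y, z in rad, then the finger opening in cm, from 0 to 8.54. A call has 1 to 12 rows; each row shifts and turns the pose as measured when the row begins, along the tool's axes as they then stand; what a row does not reach is not made up. A row lasts 1/12 s, in which the tool goes at most 41.7 mm and 7.16 degrees, less where a joint would pass 70% of its speed; a pose out of reach is approached as far as the arm can. A call is refused whole if a number of a shift passes 4.17 or a number of a turn 0.125, either way. A call with a gripper value outside its range is refused whole. The fingers move at their own pace and stop on an object; the grip force is fixed at half the most. Time passes only in rows, so rows that do not move let the fingers close. It gives the time, the measured TCP pose, the force and the opening at its end, in the units of the state.
- ctrl.get_obs(): the state, without advancing time (a new reading comes with each control period).
- imaging.camera(name): name is "scene" or "side" or "wrist"; returns a dict with "frame" (420x560x3 uint8, red, green, blue), "depth" (420x560 float32, m along the optical axis (not along the pixel's ray), 0 where there is no reading), "K" (3x3 intrinsics, pixels), "R" (3x3) and "t" (3): a world point X has camera coordinates R X + t. Camera axes: x right, y down, z forward; pixel columns grow to the right and rows downward; lengths in m; the calibration is good to about 2 mm. The wrist camera is an equidistant fisheye: a pixel r from the principal point sees the ray r / f radians off the axis. A picture is of the moment at which its call begins.
- ctrl.hand_in(): hands the job in, once; it reports no verdict.
The state is a dict: "time_s": time; "q": joint angles; "dq": joint speeds; "joint_efforts": joint torques, N m; "eef_pos": TCP position; "eef_rot": TCP orientation; "wrist_force": force on the tool from outside, world axes, zero at the start; "torque": the same for the moment, N m; "opening": opening from 0.0 (shut) to 1.0 (fully open).
Only numpy, scipy, OpenCV 4.12 (cv2) and the standard library are available. Lean on these libraries where they do the work, as an engineer would, in place of code of your own. Each camera call takes 0.05 s, during which the arm holds its last target. There are 200 camera calls.

TASK

The printing block stands on its edge in the steel galley tray. By pushing only, without ever gripping or lifting it, tip it over onto its wooden back so that the metal printing face looks up (never onto its face), then push it along the tray until it sits square and snug in the corner, touching both the end wall and the side wall. Leave the wood strip, ink tin, T-shaped key and composing stick where they are.

Things in the scene. Friction and masses are not known exactly. Their poses are not given: they have to be found in the camera images.
- cut: Loose printing block, wood, about 0.26 kg, 23 mm thick, 120 wide, 100 tall, standing on edge; a grey metal printing plate with raised ornament covers one large face. Origin: middle of the edge it stands on, mid-thickness. Axes: -x out of the printing face, +x out of the wooden back, y along the width, z up from that edge. At the start +x points to the galley's end wall within 12 degrees.
- cut_center (a point): Middle of the block (50 mm up its z, mid-thickness), same axes: 54 mm above the bench while it stands, 15.5 mm when it lies flat in the galley. Pushed near the top of its printing face, the block rocks on its foot, and leaned by over 13 degrees it drops on its back; it then lies 23 mm high, own x pointing down, own z towards the end wall.
- cut_top (a point): Middle of the block's upper edge as it stands (100 mm along its z from the origin, mid-thickness). Once the block is laid down this is the edge that leads towards the end wall and must touch it.
- cut_side (a point): Middle of the block's side edge at its +y (60 mm along its y and 50 mm along its z from the origin, mid-thickness). This edge must end touching the galley's side wall.
- galley: Steel tray fixed to the bench. Origin on the bench top, z up. Floor: top at z = 4 mm, x -190 to +160, y -109 to +109 mm. Low walls on two sides only, 20 mm above the bench: end wall across the +x end, inner face at x = +150 mm; side wall along +y, inner face at y = +100 mm. The -x and -y sides are open. Polished: wood slides on it at friction near 0.35.
- strip: Loose dark wooden strip, 50 x 20 x 20 mm, lying in the galley beside its side wall near the open -x end. Origin: centre of its underside. Leave it.
- tin: Round ink tin, 72 mm across, 55 mm high, on the bench to the robot's left. Origin: centre of its underside. Leave it.
- key: Dark steel T-shaped key lying flat on the bench to the robot's right: shaft 90 mm along x, crossbar 70 mm, bars 12 mm thick. Origin: middle of the shaft, on the bench. Leave it.
- stick: Steel composing stick (shallow three-sided tray, 200 x 55 mm, 19 mm high, with a brass stop) on the bench to the robot's right, farther out than the key. Origin: centre of its underside. Leave it.
Not all that is in view belongs to the job. There is more than one size of the cut; the one meant has the size given above.

How it is judged:
On the way, in this order (a step that is already met when the one before it is completed fails the run):
1. the block lies on its back, printing face up, on the galley floor (angle between cut's own x axis and vertical above 3.07 rad and z of cut_center in the frame of galley below 0.019 m), for 0.2 s.
2. the block sits snug in the corner, face up (all of step 1 and x of cut_top in the frame of galley above 0.146 m and y of cut_side in the frame of galley above 0.096 m and angle between the z axis of cut and the x axis of galley, either way round below 0.05 rad), for 0.2 s.
At the end, for the whole second after the job is handed in: The block lies at rest flat on the galley floor with the printing face up (within 4 degrees), its leading edge within 4 mm of the end wall, its side edge within 4 mm of the side wall, square to them within 3 degrees (all of step 2 and linear speed of cut below 0.01 m/s and angular speed of cut below 0.05 rad/s); the robot touches nothing.
It fails at once if the printing block is lifted or carried (height (world z) of cut_center above 0.066 m or (angle between cut's own x axis and vertical above 3 rad and height (world z) of cut_center above 0.032 m) or (angle between cut's own z axis and vertical below 0.1 rad and height (world z) of cut above 0.012 m)).
It fails at once if the printing block falls on its face (angle between cut's own x axis and vertical below 0.6 rad).
It fails at once if the strip, tin, key or composing stick is moved more than 20 mm (distance of any of strip, tin, key, stick from where it was at the start of the episode above 0.02 m).
It also fails if it takes over 58 s, if anything falls off the work surface, if the arm or the gripper's body presses on something with over 40 N, if the wrist force passes 120 N, or if a joint passes its speed limit or range.

## Working session

There is one attempt and no reset: what is moved stays moved. The work goes in short steps, Python scripts to look and compute and a shell command to move; the robot and the scene stay as the last step left them, time stands still between calls to the robot, and variables do not carry over. Pictures are saved under pics/ and viewed, about 8 in all and at most 12, crops included, and the job is handed in when it is done.

```bash
ls; mkdir -p pics; cat > h.py <<'E'
import numpy as np, cv2
from bench import ctrl, imaging
def snap(n,f):
    c=imaging.camera(n); cv2.imwrite('pics/'+f,c['frame'][:,:,::-1]); np.savez('pics/'+f[:-4],**c); return c
def plane(c,u,v,z):
    K,R,t=c['K'],c['R'],c['t']; d=R.T@np.array([(u-K[0,2])/K[0,0],(v-K[1,2])/K[1,1],1]); o=-R.T@t
    return o+d*(z-o[2])/d[2]
def dp(c,u,v):
    K,R,t=c['K'],c['R'],c['t']; d=c['depth'][v,u]
    return R.T@(np.array([(u-K[0,2])/K[0,0],(v-K[1,2])/K[1,1],1])*d-t)
E
python3 - <<'E'
from h import *
for n in('scene','side'):
    c=snap(n,n+'0.png'); print(n,-c['R'].T@c['t'],c['R'][2],c['K'][0,0],(c['depth']>0).mean())
a=[cv2.imread(f'pics/{n}0.png') for n in('scene','side')]
print(ctrl.get_obs())
E
```

```text
pics
scene [ 0.99348533 -0.60689113  1.10456641] [-0.38454029  0.47883142 -0.78920798] 541.8796795425088 0.9960331632653061
side [ 0.38439486 -0.58253369  0.83190318] [ 0.1370624   0.60874934 -0.78143339] 410.7656964241889 0.9958886054421768
{'time_s': 0.1, 'q': array([-1.46131865e+00,  1.81478517e-01,  1.60788961e+00,  2.42298634e-05,
        1.35381389e+00, -2.06283289e-01]), 'dq': array([-0.00064932, -0.00098949, -0.00237849, -0.00126516, -0.00054514,
       -0.00031257]), 'joint_efforts': array([ 5.64965758e-04, -4.45873153e+01, -3.52237344e+01, -3.64709704e-04,
        4.08747961e-03,  3.79084292e-05]), 'eef_pos': array([ 0.17853877, -0.54606301,  0.23047652]), 'eef_rot': array([ 0.57281453, -0.57197109,  0.41554149, -0.41479858]), 'wrist_force': array([-0.4707261 ,  0.40941372, -0.38441535]), 'torque': array([-0.01845118, -0.06083652, -0.02927342]), 'opening': 1.002224390281715}
```

View pics/scene0.png

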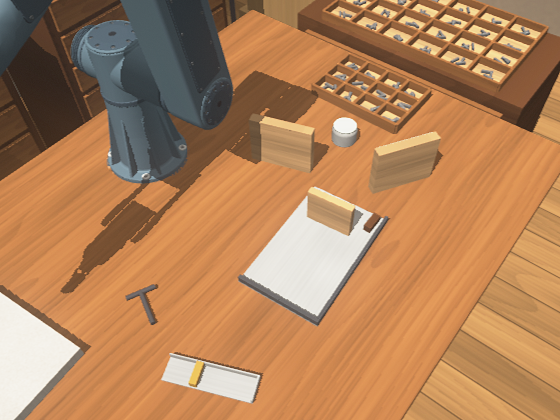

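View pics/side0.png

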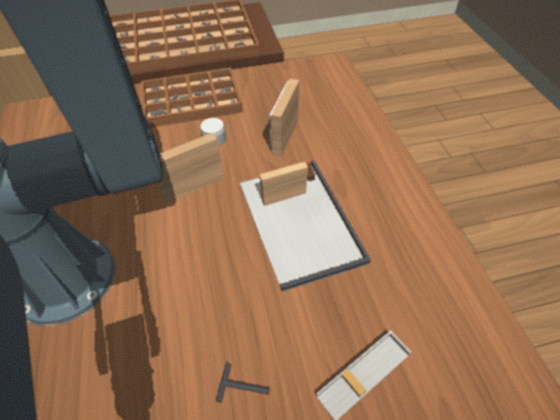

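The scene view shows the tray with its end wall from (240,278) to (318,322) and its side wall from there to (387,218). The block stands at about (331,212) with its wooden back to the end wall. The strip is at (372,222), and the larger decoy blocks are at (287,143) and (405,160). The side view agrees: block (284,183), corner (365,260).

```bash
cat > m.py <<'E'
from h import *
def cloud(c):
    v,u=np.mgrid[0:420,0:560]; d=c['depth']; K=c['K']
    P=np.stack([(u-K[0,2])/K[0,0]*d,(v-K[1,2])/K[1,1]*d,d],-1)
    return (P-c['t'])@c['R']
E
python3 - <<'E'
from m import *
box={'scene':(235,180,395,330),'side':(238,155,372,292)}
for n in box:
    c=dict(np.load(f'pics/{n}0.npz')); P=cloud(c); x0,y0,x1,y1=box[n]
    hsv=cv2.cvtColor(c['frame'],cv2.COLOR_RGB2HSV); roi=np.zeros((420,560),bool); roi[y0:y1,x0:x1]=1
    Z=P[...,2]
    fl=roi&(hsv[...,1]<50)&(hsv[...,2]>130)
    fl=cv2.morphologyEx(fl.astype(np.uint8),cv2.MORPH_OPEN,np.ones((3,3)))>0
    cn=max(cv2.findContours(fl.astype(np.uint8),0,2)[0],key=cv2.contourArea)
    print(n,'floor z',np.median(Z[fl]),'quad',[np.round(plane(c,*p[0],.004)[:2],4).tolist() for p in cv2.approxPolyDP(cn,6,True)])
    dk=roi&(hsv[...,2]<110)&(hsv[...,1]<110)&(Z>.012)&(Z<.03)
    p=P[dk]; print('dark',dk.sum(),cv2.minAreaRect(p[:,:2].astype(np.float32)), np.percentile(p[:,2],[5,50,95]))
    bl=roi&(Z>.035)&(Z<.13)&(hsv[...,1]>50); nlab,l,st,ce=cv2.connectedComponentsWithStats(bl.astype(np.uint8))
    k=1+np.argmax(st[1:,4]); p=P[l==k]; zt=np.percentile(p[:,2],99); top=p[p[:,2]>zt-.006]
    print('block n',len(p),'ztop',zt,'top rect',cv2.minAreaRect(top[:,:2].astype(np.float32)),cv2.boxPoints(cv2.minAreaRect(top[:,:2].astype(np.float32))).round(4).tolist())
    bk=p[(p[:,2]<zt-.015)]; q=bk-bk.mean(0); print('face normal',np.linalg.svd(q,full_matrices=False)[2][2],bk.mean(0))
E
```

```text
scene floor z 0.003968901029240104 quad [[0.4565, 0.1392], [0.4851, -0.1398], [0.6861, -0.1172], [0.6544, 0.2039], [0.6503, 0.1446], [0.6315, 0.1458], [0.6216, 0.2032], [0.576, 0.1973], [0.6139, 0.1046], [0.5028, 0.0905]]
dark 264 ((0.5781893730163574, 0.022754743695259094), (0.2124275118112564, 0.35129567980766296), 5.179080963134766) [0.01263585 0.01683994 0.02172484]
block n 1140 ztop 0.10740440977836713 top rect ((0.5542178750038147, 0.10750825703144073), (0.1212482675909996, 0.02427183836698532), 6.90784215927124) [[0.4925999939441681, 0.11230000108480453], [0.49549999833106995, 0.08820000290870667], [0.6158999800682068, 0.10279999673366547], [0.6129000186920166, 0.12680000066757202]]
face normal [ 0.14896148 -0.98882645  0.00572183] [0.55998438 0.09981301 0.06403909]
side floor z 0.004251794917422193 quad [[0.6609, 0.1653], [0.6069, 0.107], [0.5028, 0.0946], [0.5026, 0.1948], [0.4509, 0.1889], [0.4788, -0.1363], [0.6821, -0.1196]]
dark 887 ((0.571305513381958, 0.02398689091205597), (0.2167363315820694, 0.3485786020755768), 5.211419105529785) [0.01348433 0.01963111 0.02242537]
block n 1128 ztop 0.10645908342341207 top rect ((0.5507767200469971, 0.11082618683576584), (0.12103292346000671, 0.025627337396144867), 6.470463275909424) [[0.48919999599456787, 0.11670000106096268], [0.4921000003814697, 0.09130000323057175], [0.6123999953269958, 0.10490000247955322], [0.609499990940094, 0.13040000200271606]]
face normal [-0.12143351  0.9925984  -0.0015246 ] [0.54957572 0.10112634 0.06375879]
```

```bash
cat > go.py <<'E'
# where the tool is and how far (tool axes, cm / rad) to a world target with the jaw axis at yaw
import sys
from h import *
from scipy.spatial.transform import Rotation as Ro
gx=np.array([.0906,-.9959,0]); gy=np.array([.9959,.0906,0]); go=np.array([.5762,.0085,0])
def state():
    o=ctrl.get_obs(); w=o['eef_rot']; R=Ro.from_quat([w[1],w[2],w[3],w[0]]); return o,R
def report(target=None,jaw=None):
    o,R=state(); M=R.as_matrix(); p=o['eef_pos']; d=p-go
    print('t',round(o['time_s'],2),'p',p.round(4),'gal',(d@gx).round(4),(d@gy).round(4),'F',o['wrist_force'].round(2),'op',round(o['opening'],2))
    print('axes x',M[:,0].round(3),'y',M[:,1].round(3),'z',M[:,2].round(3))
    if target is not None:
        if jaw is None: jaw=M[:,0]
        Y=np.array([0,0,-1.]); X=jaw-Y*(jaw@Y); X/=np.linalg.norm(X)
        if X@M[:,0]<0: X=-X
        T=Ro.from_matrix(np.stack([X,Y,np.cross(X,Y)],1))
        print('shift cm',(M.T@(target-p)*100).round(2),'turn',(R.inv()*T).as_rotvec().round(3),'shift in final axes',(T.as_matrix().T@(target-p)*100).round(2))
if __name__=='__main__': report()
E
python3 - <<'E'
from go import *; from m import *
report(np.array([.56,.165,.19]),gy)
for n in('scene','side'):
    c=dict(np.load(f'pics/{n}0.npz')); P=cloud(c); Z=P[...,2]
    l=cv2.connectedComponentsWithStats(((Z>.04)&(Z<.2)&(P[...,0]>.2)&(P[...,0]<.9)&(abs(P[...,1])<.45)).astype(np.uint8))
    for k in range(1,l[0]):
        if l[2][k,4]>200: p=P[l[1]==k]; print(n,l[2][k],p.min(0).round(3),p.max(0).round(3))
E
```

```text
t 0.1 p [ 0.1785 -0.5461  0.2305] gal 0.5163 -0.4463 F [-0.47  0.41 -0.38] op 1.0
axes x [ 0.311 -0.951 -0.002] y [-0.     0.002 -1.   ] z [0.951 0.311 0.   ]
shift cm [-55.74   4.15  58.34] turn [-1.000e-03 -1.346e+00 -1.000e-03] shift in final axes [44.43  4.05 67.36]
scene [ 248  113   66   51 2270] [0.236 0.163 0.04 ] [0.412 0.252 0.151]
scene [332 117  25  22 407] [0.375 0.351 0.04 ] [0.444 0.421 0.062]
scene [ 369  131   72   53 2286] [0.562 0.261 0.04 ] [0.676 0.423 0.151]
scene [ 307  187   48   41 1097] [0.493 0.088 0.04 ] [0.615 0.127 0.11 ]
side [ 269   79   30   68 1242] [0.557 0.263 0.04 ] [0.672 0.426 0.148]
side [ 156  118   68   77 2656] [0.235 0.168 0.04 ] [0.437 0.423 0.148]
side [ 259  162   48   35 1086] [0.49  0.091 0.04 ] [0.612 0.129 0.108]
```

```bash
python3 -m jog '[[[0,0,0],[0,-0.1224,0],5],[[0,0,0],[0,-0.1224,0],5],[[0,0,0],[0,-0.1224,0],5],[[0,0,0],[0,-0.1224,0],5],[[0,0,0],[0,-0.1224,0],5],[[0,0,0],[0,-0.1224,0],5],[[0,0,0],[0,-0.1224,0],5],[[0,0,0],[0,-0.1224,0],5],[[0,0,0],[0,-0.1224,0],5],[[0,0,0],[0,-0.1224,0],5],[[0,0,0],[0,-0.1224,0],5]]'
python3 -c "
from go import *
report(np.array([.56,.165,.19]),gy)"
```

```text
time_s: 1.02
eef_pos: [0.1781, -0.542, 0.2242]
eef_rot: [0.711, -0.701, -0.042, 0.043]
wrist_force: [0.3, -0.4, -0.0]
opening: 0.587
t 1.02 p [ 0.1781 -0.542   0.2242] gal 0.5122 -0.4464 F [ 0.3  -0.43 -0.01] op 0.59
axes x [0.993 0.12  0.   ] y [-0.001  0.013 -1.   ] z [-0.12   0.993  0.013]
shift cm [46.4   4.31 65.56] turn [-0.013  0.03  -0.   ] shift in final axes [44.44  3.42 66.95]
```

```bash
python3 -m jog '[[[2.3,0,3.2],[0,0,0],5],[[2.3,0,3.2],[0,0,0],5],[[2.3,0,3.2],[0,0,0],5],[[2.3,0,3.2],[0,0,0],5],[[2.3,0,3.2],[0,0,0],5],[[2.3,0,3.2],[0,0,0],5],[[2.3,0,3.2],[0,0,0],5],[[2.3,0,3.2],[0,0,0],5],[[2.3,0,3.2],[0,0,0],5],[[2.3,0,3.2],[0,0,0],5],[[2.3,0,3.2],[0,0,0],5],[[2.3,0,3.2],[0,0,0],5]]'
python3 -c "
from go import *
report(np.array([.56,.165,.19]),gy)"
```

```text
time_s: 2.02
eef_pos: [0.406, -0.1124, 0.2248]
eef_rot: [0.712, -0.699, -0.039, 0.041]
wrist_force: [2.0, -0.5, 0.5]
opening: 0.588
t 2.02 p [ 0.406  -0.1124  0.2248] gal 0.105 -0.1805 F [ 1.96 -0.52  0.46] op 0.59
axes x [ 0.993  0.114 -0.002] y [-0.004  0.018 -1.   ] z [-0.114  0.993  0.018]
shift cm [18.47  3.92 25.73] turn [-0.018  0.024 -0.002] shift in final axes [17.85  3.48 26.23]
```

```bash
python3 -m jog '[[[2.2,0,3.2],[0,0,0],5],[[2.2,0,3.2],[0,0,0],5],[[2.2,0,3.2],[0,0,0],5],[[2.2,0,3.2],[0,0,0],5],[[2.2,0,3.2],[0,0,0],5],[[2.2,0,3.2],[0,0,0],5],[[2.2,0,3.2],[0,0,0],5],[[2,0,3],[0,0,0],5],[[0,0,0],[-0.018,0,0],5],[[0,0,0],[0,0,0],5]]'
python3 -c "
from go import *
report(np.array([.548,.165,.085]),np.array([.993,.117,0]))"
```

```text
time_s: 2.85
eef_pos: [0.5533, 0.1842, 0.2261]
eef_rot: [0.706, -0.706, -0.042, 0.045]
wrist_force: [-0.2, -0.5, -0.7]
opening: 0.585
t 2.85 p [0.5533 0.1842 0.2261] gal -0.1771 -0.0069 F [-0.24 -0.47 -0.7 ] op 0.58
axes x [ 0.992  0.123 -0.003] y [-0.004  0.    -1.   ] z [-0.123  0.992  0.001]
shift cm [-0.71 14.11 -1.85] turn [-0.001  0.006 -0.003] shift in final axes [-0.75 14.11 -1.84]
```

```bash
python3 -m jog '[[[-0.2,3.6,0],[0,0,0],5],[[-0.2,3.6,0],[0,0,0],5],[[0,3.6,0],[0,0,0],5],[[0,3.4,0],[0,0,0],5],[[0,0,0],[0,0,0],5],[[0,0,0],[0,0,0],5]]'
python3 - <<'E'
from go import *
report(np.array([.55,.13,.082]),np.array([.993,.117,0]))
snap('scene','scene1.png')
E
```

```text
time_s: 3.35
eef_pos: [0.5487, 0.1807, 0.0816]
eef_rot: [0.706, -0.705, -0.043, 0.044]
wrist_force: [0.2, -0.1, 1.0]
opening: 0.586
t 3.35 p [0.5487 0.1807 0.0816] gal -0.174 -0.0117 F [ 0.23 -0.13  0.96] op 0.59
axes x [ 0.992  0.123 -0.   ] y [-0.     0.001 -1.   ] z [-0.123  0.992  0.001]
shift cm [-0.5  -0.04 -5.05] turn [-0.001  0.006 -0.   ] shift in final axes [-0.47 -0.04 -5.05]
```

View pics/scene1.png

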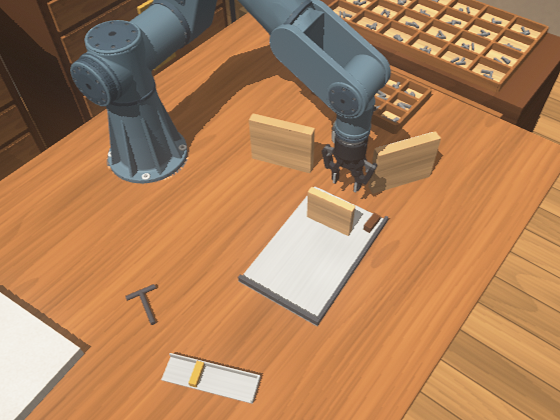

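The gripper stands behind the block at about (347,165), fingers spread across its width, and everything else is where it was. Next is the tipping push.

```bash
python3 -m jog '[[[0,0,-2],[0,0,0],5],[[0,0,-1.8],[0,0,0],5],[[0,0,-0.7],[0,0,0],5],[[0,0,-0.5],[0,0,0],5],[[0,0,-0.5],[0,0,0],5],[[0,0,-0.5],[0,0,0],5],[[0,0,-0.5],[0,0,0],5],[[0,0,-0.5],[0,0,0],5],[[0,0,-0.5],[0,0,0],5],[[0,0,-0.5],[0,0,0],5]]'
python3 - <<'E'
from go import *
report()
snap('scene','scene2.png')
E
```

```text
time_s: 4.23
eef_pos: [0.5656, 0.098, 0.0958]
eef_rot: [0.706, -0.705, -0.05, 0.037]
wrist_force: [0.3, 0.7, -0.0]
opening: 0.584
t 4.23 p [0.5656 0.098  0.0958] gal -0.09 -0.0024 F [ 0.3   0.69 -0.05] op 0.58
axes x [0.992 0.123 0.018] y [ 0.018  0.002 -1.   ] z [-0.123  0.992  0.   ]
```

View pics/scene2.png

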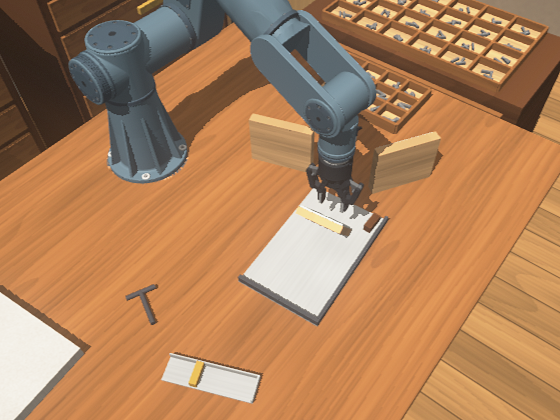

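The block is mid-fall, its top edge at (322,221), and the fingers are clear. I'll back off and measure it.

```bash
python3 -m jog '[[[0,0,2],[0,0,0],5],[[0,0,2],[0,0,0],5],[[0,0,2],[0,0,0.018],5],[[0,0,0],[0,0,0],5],[[0,0,0],[0,0,0],5]]'
cat > blk.py <<'E'
from go import *; from m import *
def blk(cam,f):
    c=snap(cam,f); P=cloud(c); Z=P[...,2]; d=P-go; a=d@gx; b=d@gy
    # top surface of the lying block
    m=(Z>.0225)&(Z<.033)&(a>-.19)&(a<.149)&(b>-.108)&(b<.099)
    l=cv2.connectedComponentsWithStats(m.astype(np.uint8)); k=1+np.argmax(l[2][1:,4]); q=l[1]==k
    r=cv2.minAreaRect(np.stack([a[q],b[q]],1).astype(np.float32)); print(cam,'n',q.sum(),'z',np.median(Z[q]).round(4),'gal rect',np.round(cv2.boxPoints(r),4).tolist(),'size',np.round(r[1],4),r[2])
    if len(c['frame']): print('colour',np.median(c['frame'][q],0), 'max z in tray', np.percentile(Z[(a>-.19)&(a<.15)&(abs(b)<.1)],99))
E
python3 - <<'E'
from blk import *
report(); blk('scene','scene3.png'); blk('side','side3.png')
E
```

```text
time_s: 4.7
eef_pos: [0.558, 0.1568, 0.0947]
eef_rot: [-0.706, 0.706, 0.041, -0.043]
wrist_force: [-0.2, -0.7, -0.0]
opening: 0.587
t 4.7 p [0.558  0.1568 0.0947] gal -0.1493 -0.0047 F [-0.15 -0.66 -0.02] op 0.59
axes x [ 0.993  0.12  -0.003] y [-0.003 -0.001 -1.   ] z [-0.12   0.993 -0.001]
scene n 1504 z 0.0269 gal rect [[-0.0917000025510788, 0.04859999939799309], [-0.08879999816417694, -0.07159999758005142], [0.014499999582767487, -0.06909999996423721], [0.011500000022351742, 0.051100000739097595]] size [0.1033 0.1202] 1.3966808319091797
colour [244. 244. 239.] max z in tray 0.49657804886389056
side n 1427 z 0.0271 gal rect [[-0.09440000355243683, 0.04410000145435333], [-0.09000000357627869, -0.07599999755620956], [0.012199999764561653, -0.0723000019788742], [0.007899999618530273, 0.04780000075697899]] size [0.1023 0.1201] 2.067514181137085
colour [224. 225. 215.] max z in tray 0.4944790494244763
```

View pics/side3.png

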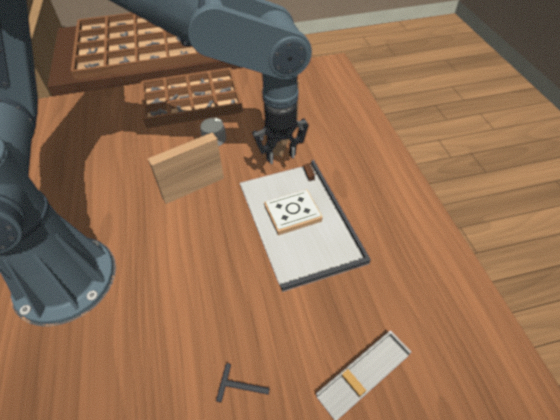

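The block lies face up at about (293,210), showing the ornament. The rest is untouched, with the strip at (310,172). Next I lower the fingers behind it.

```bash
python3 -m jog '[[[-0.4,2.8,0],[0,0.03,0],5],[[-0.4,2.8,0],[0,0,0],5],[[0,2,0],[0,0,0],5],[[0,0.6,0],[0,0,0],5],[[0,0,0],[0,0,0],5],[[0,0,0],[0,0,0],5]]'
python3 -c "
from go import *
report(go-.13*gx-.0125*gy+[0,0,.011],gy)"
```

```text
time_s: 5.3
eef_pos: [0.5529, 0.1512, 0.0124]
eef_rot: [-0.706, 0.707, 0.031, -0.028]
wrist_force: [0.2, -0.4, 0.7]
opening: 0.581
t 5.3 p [0.5529 0.1512 0.0124] gal -0.1442 -0.0103 F [ 0.22 -0.37  0.66] op 0.58
axes x [0.996 0.084 0.003] y [ 0.003 -0.001 -1.   ] z [-0.084  0.996 -0.001]
shift cm [-0.21  0.14 -1.42] turn [ 0.001 -0.007  0.003] shift in final axes [-0.22  0.14 -1.42]
```

```bash
python3 -m jog '[[[0,0,-1.3],[0,0,0],5],[[0,0,-1.3],[0,0,0],5],[[0,0,-1.2],[0,0,0],5],[[0,0,-1.2],[0,0,0],5],[[0,0,-1.2],[0,0,0],5],[[0,0,-1.2],[0,0,0],5]]'
python3 -c "
from go import *
report(go+.02*gx-.0125*gy+[0,0,.011],gy)"
```

```text
time_s: 5.8
eef_pos: [0.5636, 0.0709, 0.0181]
eef_rot: [-0.706, 0.707, 0.034, -0.026]
wrist_force: [0.1, 0.8, 0.1]
opening: 0.587
t 5.8 p [0.5636 0.0709 0.0181] gal -0.0633 -0.0069 F [0.06 0.82 0.15] op 0.59
axes x [0.996 0.085 0.012] y [ 0.012 -0.001 -1.   ] z [-0.085  0.996 -0.002]
shift cm [-0.52  0.72 -8.33] turn [ 0.002 -0.006  0.012] shift in final axes [-0.56  0.71 -8.33]
```

Pushing works. It drifts up about 1 mm per row, so I'll compensate.

```bash
python3 -m jog '[[[-0.1,0.25,-1.2],[0,0,0.006],5],[[-0.1,0.25,-1.2],[0,0,0.006],5],[[-0.1,0.2,-1.2],[0,0,0.003],5],[[-0.1,0.2,-1.2],[0,0,0.003],5],[[0,0.2,-1.2],[0,0,0.003],5],[[0,0.15,-1],[0,0,0],5]]'
python3 - <<'E'
from blk import *
report(go+.03*gx-.0125*gy+[0,0,.011],gy); blk('side','side4.png')
E
```

```text
time_s: 6.3
eef_pos: [0.5776, -0.0073, 0.0178]
eef_rot: [-0.706, 0.707, 0.034, -0.024]
wrist_force: [-1.1, 3.0, 6.6]
opening: 0.586
t 6.3 p [ 0.5776 -0.0073  0.0178] gal 0.0158 -0.0001 F [-1.07  2.97  6.63] op 0.59
axes x [0.997 0.081 0.014] y [ 0.014 -0.001 -1.   ] z [-0.081  0.997 -0.002]
shift cm [-1.24  0.66 -1.43] turn [ 0.002 -0.01   0.014] shift in final axes [-1.24  0.68 -1.42]
side n 1755 z 0.0271 gal rect [[0.006599999964237213, -0.06729999929666519], [0.12600000202655792, -0.06750000268220901], [0.12620000541210175, 0.05290000140666962], [0.006800000090152025, 0.05299999937415123]] size [0.1204 0.1194] 89.92613983154297
colour [232. 232. 223.] max z in tray 0.4565136902307933
```

```bash
python3 -m jog '[[[0,0,0],[0,0,0],5],[[0,0,0],[0,0,0],5]]'; python3 - <<'E'
from h import *
c=snap('side','side5.png'); s=dict(np.load('pics/scene3.npz')); d=snap('scene','scene5.png')
cv2.imwrite('pics/mix5.png',np.hstack([cv2.resize(c['frame'][140:300,220:390,::-1],None,fx=2.3,fy=2.3),cv2.resize(d['frame'][170:330,230:400,::-1],None,fx=2.3,fy=2.3)]))
E
```

```text
time_s: 6.52
eef_pos: [0.5781, -0.0118, 0.0179]
eef_rot: [-0.706, 0.708, 0.033, -0.022]
wrist_force: [0.4, 0.1, 1.0]
opening: 0.588
```

View pics/mix5.png

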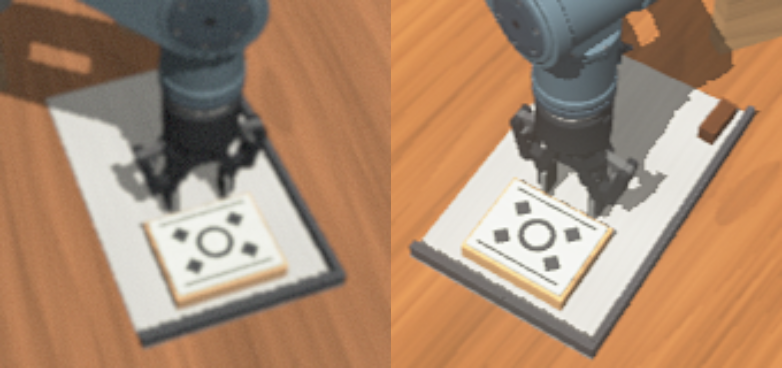

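Both fingers are behind the block, which is clean face-up and about 2 cm short of the end wall. I'll keep going gently.

```bash
python3 -m jog '[[[0,0.3,-0.5],[0,-0.01,0.005],5],[[0,0.2,-0.5],[0,0,0.005],5],[[0,0.1,-0.5],[0,0,0],5],[[0,0.1,-0.4],[0,0,0],5],[[0,0.1,-0.4],[0,0,0],5],[[0,0,-0.4],[0,0,0],5]]'
python3 - <<'E'
from blk import *
report(); blk('side','side6.png')
E
```

```text
time_s: 7.12
eef_pos: [0.5783, -0.0283, 0.0085]
eef_rot: [0.711, -0.701, -0.032, 0.032]
wrist_force: [0.4, 20.4, 6.9]
opening: 0.587
t 7.12 p [ 0.5783 -0.0283  0.0085] gal 0.0368 -0.0012 F [ 0.45 20.43  6.87] op 0.59
axes x [ 0.996  0.09  -0.   ] y [-0.001  0.014 -1.   ] z [-0.09   0.996  0.014]
side n 1849 z 0.0271 gal rect [[0.02979999966919422, 0.05260000005364418], [0.029999999329447746, -0.06769999861717224], [0.14820000529289246, -0.06750000268220901], [0.14800000190734863, 0.052799999713897705]] size [0.1182 0.1203] 0.09256792068481445
colour [232. 232. 223.] max z in tray 0.4521159583630414
```

20 N against the end wall: seated. Now retreat, lift, and turn the tool a quarter turn for the sideways push.

```bash
python3 -m jog '[[[0,0,1],[0,0,0],5],[[0,0,1.5],[0,0,0],5],[[0,-3,0.5],[0,0,0],5],[[-2,-3.5,0],[0,0,0],5],[[-3,-2,0],[0,0.12,0],5],[[-3,0,0],[0,0.12,0],5],[[-3,0,0],[0,0.12,0],5],[[0,0,0],[0,0.12,0],5],[[0,0,0],[0,0.12,0],5],[[0,0,0],[0,0.12,0],5],[[0,0,0],[0,0.12,0],5],[[0,0,0],[0,0.12,0],5]]'
python3 -c "
from go import *
report(go+.098*gx-.115*gy+[0,0,.011],gx);print(ctrl.get_obs()['q'])"
```

```text
time_s: 8.17
eef_pos: [0.4572, 0.0067, 0.0944]
eef_rot: [0.638, -0.634, 0.312, -0.305]
wrist_force: [0.1, 0.1, 0.3]
opening: 0.587
t 8.17 p [0.4572 0.0067 0.0944] gal -0.009 -0.1187 F [0.12 0.11 0.26] op 0.59
axes x [ 0.619 -0.785 -0.012] y [-0.007  0.01  -1.   ] z [0.785 0.619 0.   ]
shift cm [ 9.26  8.23 -5.54] turn [ 0.003  0.577 -0.012] shift in final axes [10.7   8.34  0.37]
[-0.25129773  0.10340201  2.00276496  0.0086781   1.04467102  0.64717231]
```

```bash
python3 -m jog '[[[0,0,0],[0,0.12,0],5],[[0,0,0],[0,0.12,0],5],[[0,0,0],[0,0.12,0],5],[[0,0,0],[0,0.12,0],5],[[0,0,0],[0,0.08,0],5],[[3,0,0],[0,0,0],5],[[3,0,0],[0,0,0],5],[[3,0,0],[0,0,0],5],[[1.2,0,0],[0,0,0],5],[[0,0,0],[0,0,0],5],[[0,0,0],[0,0,0],5]]'
python3 -c "
from go import *
report(go+.098*gx-.115*gy+[0,0,.011],gx)"
```

```text
time_s: 9.08
eef_pos: [0.4628, -0.095, 0.0916]
eef_rot: [-0.518, 0.521, -0.483, 0.476]
wrist_force: [-0.2, -0.1, 0.0]
opening: 0.584
t 9.08 p [ 0.4628 -0.095   0.0916] gal 0.0928 -0.1223 F [-0.23 -0.08  0.04] op 0.58
axes x [ 0.079 -0.997 -0.005] y [-0.01   0.004 -1.   ] z [ 0.997  0.08  -0.01 ]
shift cm [0.56 8.05 0.82] turn [ 0.01  -0.011 -0.005] shift in final axes [0.52 8.06 0.73]
```

```bash
python3 -m jog '[[[0,2.8,0],[0.01,-0.011,-0.005],5],[[0,2.8,0],[0,0,0],5],[[0,2,0],[0,0,0],5],[[0,0.4,0],[0,0,0],5],[[0,0,0],[0,0,0],5],[[0,0,0.5],[0,0,0],5]]'
python3 -c "
from go import *
report(go+.093*gx-.0275*gy+[0,0,.011],gx)"
```

```text
time_s: 9.58
eef_pos: [0.4673, -0.0877, 0.0102]
eef_rot: [0.524, -0.523, 0.476, -0.476]
wrist_force: [0.2, 0.1, -0.0]
opening: 0.587
t 9.58 p [ 0.4673 -0.0877  0.0102] gal 0.086 -0.1172 F [ 0.19  0.06 -0.05] op 0.59
axes x [ 0.095 -0.996 -0.001] y [ 0.001  0.001 -1.   ] z [0.996 0.095 0.001]
shift cm [ 0.74 -0.07  8.97] turn [-0.001  0.004 -0.001] shift in final axes [ 0.7  -0.08  8.97]
```

```bash
python3 -m jog '[[[0.3,0,1.2],[0,0,0],5],[[0.2,0.1,1.2],[0,0,0],5],[[0.1,0.1,1],[0,0,0],5],[[0.1,0.1,1],[0,0,0],5],[[0,0.1,1],[0,0,0],5],[[0,0.1,1],[0,0,0],5],[[0,0.1,0.8],[0,0,0],5]]'
python3 - <<'E'
from blk import *
report(go+.093*gx-.0275*gy+[0,0,.011],gx); blk('side','side7.png')
E
```

```text
time_s: 10.17
eef_pos: [0.5484, -0.0849, 0.0138]
eef_rot: [0.525, -0.522, 0.472, -0.478]
wrist_force: [-0.2, -0.3, 0.2]
opening: 0.583
t 10.17 p [ 0.5484 -0.0849  0.0138] gal 0.0906 -0.0361 F [-0.22 -0.32  0.18] op 0.58
axes x [ 0.098 -0.995  0.003] y [ 0.009 -0.002 -1.   ] z [0.995 0.098 0.009]
shift cm [0.25 0.29 0.86] turn [-0.009  0.007  0.003] shift in final axes [0.25 0.28 0.86]
side n 1463 z 0.0272 gal rect [[0.04540000110864639, 0.09279999881982803], [0.04580000042915344, -0.027499999850988388], [0.14730000495910645, -0.0272000003606081], [0.1468999981880188, 0.09309999644756317]] size [0.1016 0.1203] 0.1907784342765808
colour [231. 231. 223.] max z in tray 0.4408772128656866
```

```bash
python3 -m jog '[[[0,0.1,0.4],[0,0,0],5],[[0,0.1,0.4],[0,0,0],5],[[0,0,0.4],[0,0,0],5],[[0,0,0.4],[0,0,0],5],[[0,0,0.4],[0,0,0],5]]'
python3 - <<'E'
from blk import *
report(); blk('side','side8.png')
E
```

```text
time_s: 10.63
eef_pos: [0.5519, -0.082, 0.0102]
eef_rot: [-0.517, 0.532, -0.482, 0.466]
wrist_force: [-13.6, -4.4, 7.5]
opening: 0.586
t 10.63 p [ 0.5519 -0.082   0.0102] gal 0.0879 -0.0324 F [-13.6   -4.4    7.46] op 0.59
axes x [ 0.1   -0.995 -0.003] y [-0.031 -0.001 -1.   ] z [ 0.994  0.1   -0.031]
side n 1418 z 0.0271 gal rect [[0.04490000009536743, 0.09700000286102295], [0.04520000144839287, -0.02319999970495701], [0.1467999964952469, -0.02290000021457672], [0.14640000462532043, 0.09730000048875809]] size [0.1016 0.1202] 0.1655236780643463
colour [231. 231. 222.] max z in tray 0.4477148063014275
```

Seated on the side wall with 13.6 N. As insurance I'll press it onto the end wall once more with closed fingers from behind, with no tool turn needed.

```bash
python3 -m jog '[[[0,0,-1],[0.03,0,0],5],[[0,0,-1.5],[0,0,0],4],[[0,-3,-0.5],[0,0,0],2],[[-2,-3.5,0],[0,0,0],0],[[-4,0,0],[0,0,0],0],[[-3,0,2],[0,0,0],0],[[-1,0,3],[0,0,0],0],[[0,0,3],[0,0,0],0],[[0,0,2],[0,0,0],0],[[0,0,0],[0,0,0],0]]'
python3 - <<'E'
from blk import *
report(go-.005*gx+.037*gy+[0,0,.014],gx); snap('side','side9.png'); blk('scene','scene9.png')
c=cv2.imread('pics/side9.png'); d=cv2.imread('pics/scene9.png')
cv2.imwrite('pics/mix9.png',np.hstack([cv2.resize(c[140:300,220:390],None,fx=2.3,fy=2.3),cv2.resize(d[170:330,230:400],None,fx=2.3,fy=2.3)]))
E
```

```text
time_s: 11.52
eef_pos: [0.6111, 0.0302, 0.0836]
eef_rot: [0.525, -0.522, 0.476, -0.475]
wrist_force: [-1.1, -0.3, 0.5]
opening: 0.0
t 11.52 p [0.6111 0.0302 0.0836] gal -0.0184 0.0367 F [-1.13 -0.31  0.49] op 0.0
axes x [ 0.096 -0.995 -0.004] y [ 0.001  0.004 -1.   ] z [0.995 0.096 0.001]
shift cm [1.37 6.95 0.02] turn [-0.001  0.006 -0.004] shift in final axes [1.34 6.96 0.03]
scene n 1809 z 0.0269 gal rect [[0.04749999940395355, 0.09870000183582306], [0.04800000041723251, -0.02019999921321869], [0.14910000562667847, -0.01979999989271164], [0.1485999971628189, 0.09910000115633011]] size [0.1011 0.1189] 0.21864545345306396
colour [244. 245. 240.] max z in tray 0.5206473837991404
```

View pics/mix9.png

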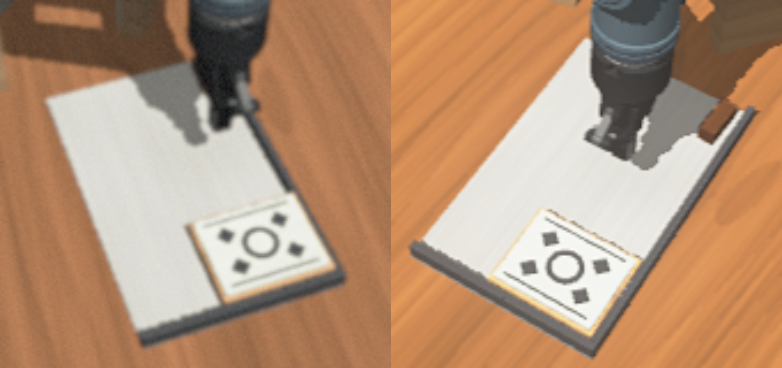

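The block sits flush in the corner in both views. I'll do the one confirming press.

```bash
python3 -m jog '[[[0,3,0],[0,0,0],0],[[0,2.7,0],[0,0,0],0],[[0,1,0],[0,0,0],0],[[0,0,0],[0,0,0],0],[[1,0,0],[0,0,0],0],[[1,0,0],[0,0,0],0],[[1,0.1,0],[0,0,0],0],[[0.7,0.1,0],[0,0,0],0],[[0.5,0,0],[0,0,0],0],[[0.5,0,0],[0,0,0],0]]'; python3 go.py
```

```text
time_s: 12.45
eef_pos: [0.6106, -0.0238, 0.0182]
eef_rot: [0.524, -0.522, 0.476, -0.476]
wrist_force: [-0.8, -0.1, 0.7]
opening: 0.0
t 12.45 p [ 0.6106 -0.0238  0.0182] gal 0.0353 0.0313 F [-0.82 -0.06  0.66] op 0.0
axes x [ 0.094 -0.996 -0.002] y [ 0.001  0.002 -1.   ] z [0.996 0.094 0.001]
```

```bash
python3 -m jog '[[[0.4,0.1,0.1],[0,0,0],0],[[0.4,0.1,0.1],[0,0,0],0],[[0.4,0.1,0],[0,0,0],0],[[0.4,0,0],[0,0,0],0]]'; python3 go.py
```

```text
time_s: 12.78
eef_pos: [0.612, -0.0282, 0.0183]
eef_rot: [0.527, -0.517, 0.484, -0.469]
wrist_force: [-0.6, 14.3, 0.6]
opening: 0.001
t 12.78 p [ 0.612  -0.0282  0.0183] gal 0.0398 0.0323 F [-0.63 14.28  0.59] op 0.0
axes x [ 0.09  -0.996 -0.025] y [-0.006  0.025 -1.   ] z [ 0.996  0.09  -0.003]
```

14 N on the end wall. Retreat and make the final check.

```bash
python3 -m jog '[[[-0.8,0,0],[0,0,0],0],[[-1.5,0,0],[0,0,0],0],[[-1,-3,0],[0,0,0],0],[[0,-3.5,0],[0,0,0],0],[[0,-3,0],[0,0,0],0],[[-3,0,0],[0,0,0],0],[[0,0,0],[0,0,0],0],[[0,0,0],[0,0,0],0]]'
python3 - <<'E'
from blk import *
report(); blk('scene','scene10.png'); blk('side','side10.png')
a=cv2.imread('pics/side10.png'); d=cv2.imread('pics/scene10.png')
cv2.imwrite('pics/mix10.png',np.hstack([cv2.resize(a,(400,300)),cv2.resize(d,(400,300))]))
E
```

```text
time_s: 13.45
eef_pos: [0.6061, 0.0394, 0.1189]
eef_rot: [0.527, -0.517, 0.484, -0.469]
wrist_force: [0.4, -0.3, 0.5]
opening: 0.001
t 13.45 p [0.6061 0.0394 0.1189] gal -0.028 0.0326 F [ 0.36 -0.33  0.46] op 0.0
axes x [ 0.092 -0.995 -0.025] y [-0.006  0.025 -1.   ] z [ 0.996  0.092 -0.004]
scene n 1827 z 0.0268 gal rect [[0.04899999871850014, -0.019999999552965164], [0.148499995470047, -0.0203000009059906], [0.14880000054836273, 0.09889999777078629], [0.049300000071525574, 0.09929999709129333]] size [0.1193 0.0995] 89.81536102294922
colour [244. 244. 240.] max z in tray 0.5422272697525897
side n 1745 z 0.0271 gal rect [[0.04600000008940697, -0.02370000071823597], [0.1476999968290329, -0.023800000548362732], [0.1477999985218048, 0.09849999845027924], [0.04619999974966049, 0.09860000014305115]] size [0.1223 0.1016] 89.95220184326172
colour [228. 228. 220.] max z in tray 0.534417687368366
```

View pics/mix10.png

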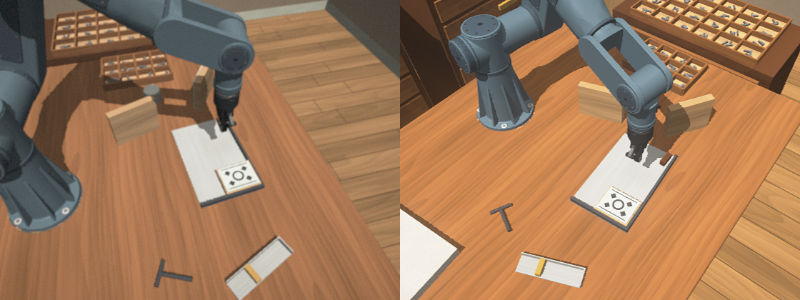

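The block sits in the corner, at (238,177) in the left (side) half and (617,205) in the right (scene) half. The robot is clear and the other things look unmoved.

```bash
python3 -c "
from bench import ctrl
print(ctrl.hand_in())"
```

```text
the job is handed in; nothing more can be done
None
```

I handed the job in at about 13.5 s of robot time, with the block lying printing face up in the galley corner. I moved it by pushing only, without gripping or lifting it. No verdict is reported.

- **What I did:** I tipped the block onto its back with two spread fingers near the top of its printing face and slid it to the end wall (20 N contact). Then I pushed it sideways to the side wall (about 14 N) and pressed it once more onto the end wall (14 N).
- **Final position:** In the two views the leading edge measured 147.7 to 148.8 mm (wall at 150 mm) and the side edge 98.5 to 99.3 mm (wall at 100 mm). It is square to within about 0.2° of my estimate of the tray's direction, and its top is at 27 mm, so it lies flat.
- **Disagreements:** The two cameras differed by 1 to 3 mm, about what the calibration allows. After the sideways push one camera read the leading edge at about 146.6 mm, which is why I added the last press.
- **Other objects:** The strip, tin, key and composing stick look unmoved in the last pictures. I judged this by eye and did not measure them. The robot was clear of everything at hand-in.

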